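# Clear the jammed pot at the narrow mouth of a specimen-pot feeder

### The arm

A 6-joint arm with a two-finger parallel gripper is mounted at the origin on the work surface. World frame = base frame: x ahead of the robot, y to its left, z up, the work surface at z = 0. Lengths are in m, angles in rad, forces in N, time in s.
With the tool pointing down it reaches from about 0.35 to 0.775 m from the base axis. Payload 7.3 kg.
Tool frame: the origin (TCP) lies between the finger pads; the fingertips stand 17 mm ahead of it and the grasp point (between the pads) lies 2 mm behind it (tip_extent is the x of the fingertips in the tool frame, in m); x points along the fingers, y is the direction in which the jaws open and shut, and the axes are right-handed (so a half turn about x gives the same grasp; the last joint's range is limited). The gripper opens to 92 mm and grips with 3 to 60 N. Pads are 19 mm wide; open, the fingers measure 130 mm over their backs; the gripper's body (75 mm by 190 mm) begins 47 mm behind the grasp point.
Start: joints at [-1.365, 0.342, 1.524, -0, 1.275, -0.146], TCP at [0.181, -0.493, 0.244] pointing down, gripper open.
Joint ranges: [-2.53, 2.53], [-0.77, 2.02], [0.04, 2.7], [-1, 4.14], [0.28, 2.66], [-3.11, 3.11]. Speed limits (rad/s): [2.57, 2.57, 3.14, 3.14, 3.14, 3.14].

### API

Orientations are given as a rotation vector (axis times angle).
In Python, from bench import * gives the robot as it stands.
- The arm moves only by the tool carry_out, never from a script. Its argument "motion" is one flat list of numbers, 7 for each row, row after row: the closure in counts, from 0 (fully open) to 255 (shut), then the shift along the tool's x, y, z in mm, then the turn, a rotation vector about the tool's x, y, z in rad. A call has exactly 8 rows; each row shifts and turns the pose as measured when the row begins, along the tool's axes as they then stand; what a row does not reach is not made up. A row lasts 1/8 s, in which the tool goes at most 62.5 mm and 10.7 degrees, less where a joint would pass 70% of its speed; a pose out of reach is approached as far as the arm can. A call with a gripper value outside its range is refused whole. The fingers move at their own pace and stop on an object; "squeeze" is the grip in N (left out, the last holds). Time passes only in rows, so rows that do not move let the fingers close, or fill a call up. It gives the time, the measured TCP pose, the force and the opening at its end, in the units of the state.
- observe(): the state, without advancing time (a new reading comes with each control period).
- get_image(name): name is "scene" or "top"; returns a dict with "pixels" (480x640x3 uint8, red, green, blue), "z_map" (480x640 float32, m along the optical axis (not along the pixel's ray), 0 where there is no reading), "fovy" (degrees; the focal length in pixels is half the picture's height over the tangent of half this angle, whatever the lens; pixels are square), "cx", "cy" (the principal point, pixels), "rvec" (rotation vector, rad) and "tvec" (3), from world to camera coordinates, as OpenCV has them. Camera axes: x right, y down, z forward; pixel columns grow to the right and rows downward; lengths in m; the calibration is good to about 2 mm. A picture is of the moment at which its call begins.
- sign_off(): hands the job in, once; it reports no verdict.
Trained networks look in the newest picture that a camera, given by its name, has taken for a name from the list of things; names that differ only in an ending like _2 or _b are one class to them, and where a whole thing is asked for, a point or a joint stands for the part that bears it (a point fixed in the world has none). Each returns a list of dicts, best first, with "score" (0 to 1); they miss things now and then, are a little off and sometimes report something else, mostly with a low value. They report only what shows in the picture. A call takes as long as a camera call. They do not tell look-alikes from the thing itself.
- find_in(thing, camera): "box" ([left, top, right, bottom] in pixels, round what is visible of it).
- masks_of(thing, camera): "region" (480x640 bool, what is visible of it) and "box" ([left, top, right, bottom] in pixels, round what is visible of it).
- spot_point(thing, camera): "xy" ([column, row] in pixels: a listed point, or the origin of a listed thing).
The state is a dict: "clock": time; "qpos": joint angles; "joint_vel": joint speeds; "tau": joint torques, N m; "position": TCP position; "ee_rot": TCP orientation; "force": force on the tool from outside, world axes, zero at the start; "moment": the same for the moment, N m; "opening": finger opening in m.
Only numpy, scipy, OpenCV 4.12 (cv2) and the standard library are available. Lean on these libraries where they do the work, as an engineer would, in place of code of your own. Each camera call takes 0.05 s, during which the arm holds its last target.

### The job

An oversize red-lidded pot has jammed the narrow mouth of the specimen-pot feeder. Nudge it back into its return bay until it has pressed the hidden sprung pad at the bay's end at least half in - feel for the pad and push gently, do not ram it - then let go and slide the blue-lidded pot through the mouth and along the narrow lane up against the blue end stop. Keep all the pots upright and flat on the feeder (slide, never lift them), leave the mug, the dishes and the bottle alone, and finish with the red pot still in its bay, the white-lidded pot still in the side branch, and everything let go.

Things in the scene. Friction and masses are not known exactly. Their poses are not given: they have to be found in the camera images.
- tray: The feeder, fixed to the bench: white deck 10 mm thick, aluminium guide walls with tops 22 mm above the bench. Origin: on the bench under the middle of the mouth; +x runs back into the return bay, -x along the narrow lane (48 mm wide, y -24 to 24, x -82 to 0) to the blue end stop, -y into the side branch. At the mouth, x = 0, the lane opens into the return bay, 64 mm wide, straight back along +x.
- seat (a point): Point on the deck (10 mm above the bench) in the narrow lane, at tray x = -60 mm, y = 0: where the blue pot's origin lies when it is up against the blue end stop, whose face is 22 mm further (rigid).
- branch (a point): Point on the deck in the middle of the side branch, tray x 24, y -46 mm. The branch is 48 mm wide (tray x 0 to 48). A spring plate at its far end pushes the white and blue pots to +y with 2 to 4 N: once the red pot is back by over 60 mm the blue pot comes out by itself and stops with its centre near tray x 24, y -2, in line with the mouth, and the white one near this point.
- hood (a point): Top front edge, at its middle, of the grey hood over the end of the return bay: tray x 134, 58 mm above the bench; the underside is 54 mm above it. Under it stands the unseen sprung pad: the red pot's rear side meets it somewhere between tray x 138 and 166 mm, different each time. Let go, the pad pushes the red pot a few mm forward; it stays in the bay there.
- pad (a joint): How far the hidden pad is pressed in: 0 free, 0.004 m half in, 0.008 m fully in, where it stops hard. It gives from 2 N and adds 1.1 N per mm: about 6.4 N at half, 11 N fully in; sliding the pot itself takes 0.5 to 2.5 N more. Red pot and feeder must not be pressed together with more than 20 N.
- red_pot: Oversize round pot with a red lid, diameter 60 mm, height 40 mm, about 0.14 kg, standing on the deck. Starts jammed against both corners of the mouth, pressed by the blue pot; its centre about 18 mm behind the mouth. Origin: centre of its underside (10 mm above the bench). Its top is 50 mm above the bench, so its upper 28 mm stand clear of the guide walls and can be pushed from the lane side with shut fingers.
- blue_pot: Round pot with a blue lid, diameter 44 mm, height 40 mm, about 0.08 kg. Starts in the side branch, pressing on the red pot. Origin: centre of its underside.
- white_pot: Round pot with a white lid, diameter 44 mm, height 40 mm, about 0.08 kg, in the side branch behind the blue pot. Origin: centre of its underside.
- mug: Bystander: white ceramic mug, diameter 76 mm, height 85 mm, with a handle. Origin: centre of its underside.
- dishes: Bystander: stack of two covered glass culture dishes, diameter 92 mm, height 34 mm. Origin: centre of the underside.
- bottle: Bystander: white plastic bottle, diameter 60 mm, height 150 mm. Origin: centre of its underside.
There are look-alikes about, which are no part of the job. What is shaped like the blue_pot but green is not meant. Of the things shaped like the red_pot, the red one is meant.

How it is judged:
By the outcome, as a careful person would: the job done as asked, in the order asked, and still so for the second after the job is handed in, with the robot touching nothing.
It also fails if it takes over 64 s, if anything falls off the work surface, if the arm or the gripper's body presses on something with over 40 N, if the wrist force passes 120 N, or if a joint passes its speed limit or range.

## Working session

There is one attempt and no reset: what is moved stays moved. The work goes in short steps, Python scripts to look and compute and a tool call to move; the robot and the scene stay as the last step left them, time stands still between calls to the robot, and variables do not carry over. Pictures are saved under pics/ and viewed, and the job is handed in when it is done.

Besides the shell and the picture viewer there is one more tool, called after "Emit:" as name(argument=value, ...), one argument or row to a line, values as JSON. carry_out: Moves the arm, as the interface text tells. Its arguments: {"type":"object","properties":{"motion":{"type":"array","items":{"type":"number"}},"squeeze":{"type":"number"}},"required":["motion"]}

```bash
mkdir -p pics; ls
cat > h.py <<'E'
from bench import *
import numpy as np, cv2
def save(im,name): cv2.imwrite('pics/'+name,im[:,:,::-1])
def world(im,u,v,z=None):
    f=240/np.tan(np.radians(im['fovy'])/2)
    R=cv2.Rodrigues(np.array(im['rvec'],float))[0];t=np.array(im['tvec'],float).ravel()
    d=np.array([(u-im['cx'])/f,(v-im['cy'])/f,1.])
    c=-R.T@t; dw=R.T@d
    s=im['z_map'][int(round(v)),int(round(u))] if z is None else (z-c[2])/dw[2]
    return c+dw*s
def proj(im,p):
    f=240/np.tan(np.radians(im['fovy'])/2)
    R=cv2.Rodrigues(np.array(im['rvec'],float))[0];t=np.array(im['tvec'],float).ravel()
    q=R@np.array(p)+t
    return np.array([im['cx']+f*q[0]/q[2],im['cy']+f*q[1]/q[2]])
E
python3 - <<'E'
from h import *
np.set_printoptions(precision=4,suppress=True)
for n in ['scene','top']:
    im=get_image(n); save(im['pixels'],n+'0.png')
    print(n,im['fovy'],im['cx'],im['cy'],im['rvec'],im['tvec'])
    for th in ['tray','red_pot','blue_pot','white_pot','mug','dishes','bottle']:
        for d in find_in(th,n)[:3]: print(th,np.round(d['score'],2),np.round(d['box']))
    for th in ['tray','seat','branch','hood','red_pot','blue_pot','white_pot']:
        for d in spot_point(th,n)[:3]: print('pt',th,np.round(d['score'],2),np.round(d['xy'],1))
print(observe())
E
```

```text
pics
scene 42.08464044816738 329.64715067472997 233.73639789148422 [ 2.3326  0.8872 -0.3047] [-0.4382 -0.2333  1.3943]
tray 0.83 [241. 187. 396. 308.]
red_pot 0.88 [366. 185. 396. 221.]
red_pot 0.71 [303. 206. 339. 245.]
blue_pot 0.94 [288. 228. 310. 257.]
blue_pot 0.68 [316. 315. 344. 350.]
blue_pot 0.6 [282. 292. 311. 323.]
white_pot 0.93 [268. 234. 292. 267.]
white_pot 0.63 [307. 208. 338. 246.]
mug 0.58 [372.  98. 408. 150.]
dishes 0.64 [468. 170. 518. 211.]
bottle 0.87 [196. 373. 245. 440.]
pt tray 0.79 [317.2 227.8]
pt seat 0.61 [301.5 205.8]
pt branch 0.74 [301.3 241.2]
pt branch 0.49 [224.4 423.7]
pt branch 0.3 [302.1 206.5]
pt hood 0.84 [355.6 258.1]
pt red_pot 0.69 [379.3 209.8]
pt red_pot 0.56 [321.  231.2]
pt blue_pot 0.79 [298.3 312.6]
pt blue_pot 0.61 [301.  249.8]
pt blue_pot 0.56 [328.8 339.5]
pt white_pot 0.75 [279.8 257.7]
top 45.009215883792045 318.152175748023 240.05894592791236 [ 2.1164 -2.1308  0.2159] [0.0223 0.5582 1.072 ]
tray 0.87 [269. 172. 388. 325.]
red_pot 0.75 [283. 246. 316. 278.]
red_pot 0.7 [224. 228. 252. 261.]
blue_pot 0.79 [367. 174. 389. 199.]
bl
[... 337 characters left out ...]
266.4]
pt branch 0.34 [345.4 274.7]
pt hood 0.82 [314.5 205.6]
pt red_pot 0.84 [239.9 245.8]
pt red_pot 0.73 [297.4 265.2]
pt blue_pot 0.77 [327.  267.4]
pt blue_pot 0.65 [373.6 189.3]
pt blue_pot 0.59 [375.5 225.7]
pt white_pot 0.3 [311.1 204.9]
{'clock': 1.5, 'qpos': array([-1.365 ,  0.342 ,  1.5241, -0.    ,  1.2754, -0.146 ]), 'joint_vel': array([ 0.0008, -0.0004,  0.0007,  0.0002, -0.0001,  0.0009]), 'tau': array([ -0.0003, -43.1131, -24.4478,   0.0717,   0.0485,  -0.    ]), 'position': array([ 0.1809, -0.4929,  0.2437]), 'ee_rot': array([ 2.03  ,  0.3607, -2.03  ]), 'force': array([ 0.4769, -1.0178, -0.0658]), 'moment': array([-0.0371, -0.0079,  0.0191]), 'opening': 0.0914087134453135}
```

Run:
```python
import cv2
a=cv2.imread('pics/top0.png')[150:350,200:420]; cv2.imwrite('pics/top0c.png',cv2.resize(a,None,fx=3,fy=3,interpolation=cv2.INTER_CUBIC)[:600])
a=cv2.imread('pics/scene0.png')[160:360,220:440]; cv2.imwrite('pics/scene0c.png',cv2.resize(a,None,fx=3,fy=3,interpolation=cv2.INTER_CUBIC)[:600])
```

```text
(no output)
```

View pics/top0.png

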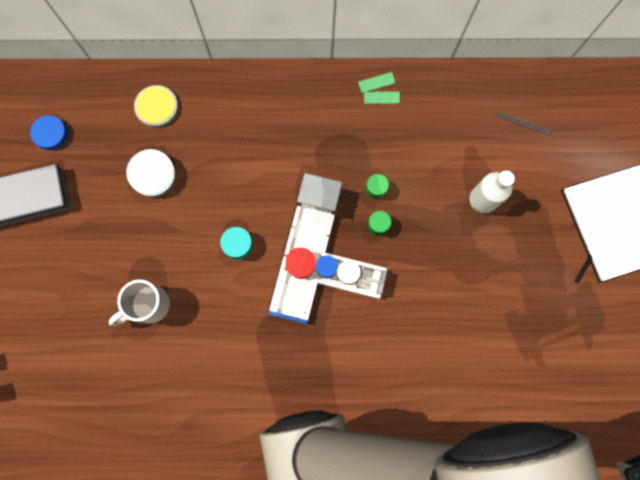

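View pics/scene0.png

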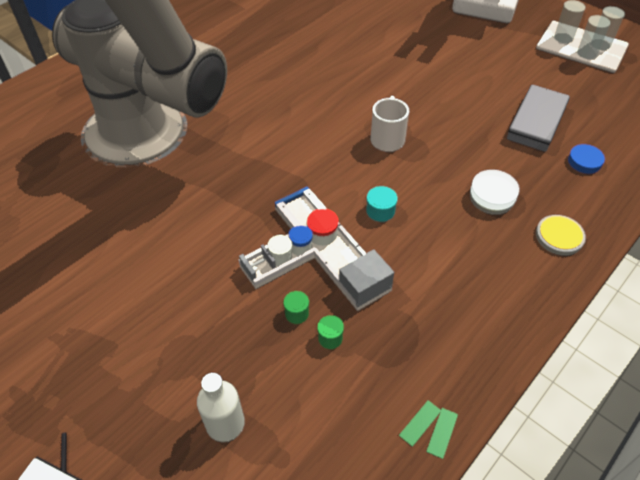

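```bash
true
```

```text
(no output)
```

View pics/top0c.png

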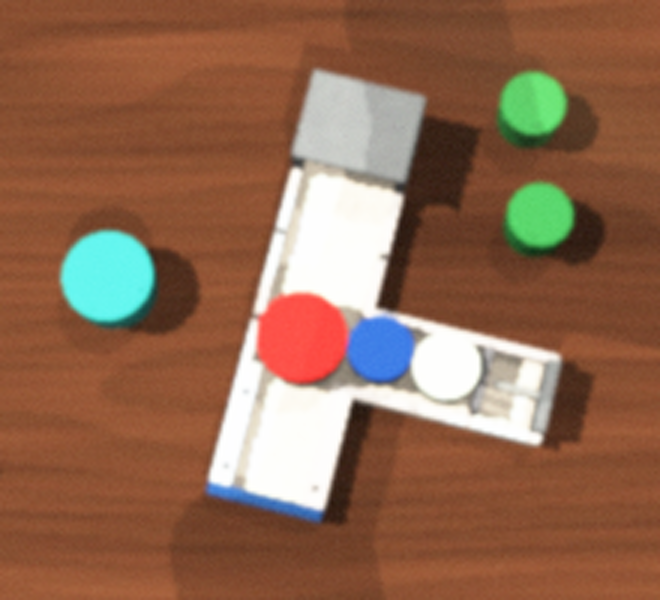

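View pics/scene0c.png

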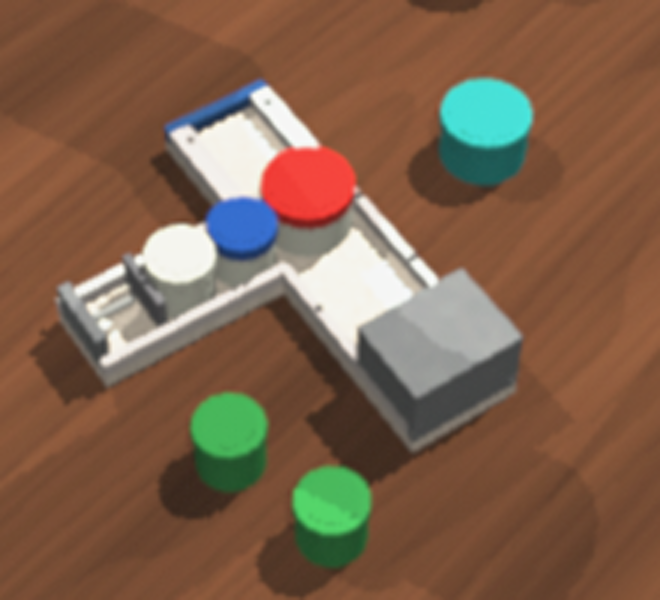

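```bash
cat > cloud.py <<'E'
from h import *
def cloud(im):
    f=240/np.tan(np.radians(im['fovy'])/2)
    R=cv2.Rodrigues(np.array(im['rvec'],float))[0];t=np.array(im['tvec'],float).ravel()
    v,u=np.mgrid[0:480,0:640]; z=im['z_map']
    P=np.stack([(u-im['cx'])/f*z,(v-im['cy'])/f*z,z],-1)
    return (P-t)@R
def lid(im,name,z=0.05):
    hsv=cv2.cvtColor(im['pixels'],cv2.COLOR_RGB2HSV); H,S,V=[hsv[...,i].astype(int) for i in range(3)]
    C=cloud(im)
    if name=='red': m=((H<6)|(H>174))&(S>150)&(V>150)
    if name=='blue': m=(H>105)&(H<125)&(S>150)
    m&=(abs(C[...,2]-z)<0.006)
    return m,C
E
python3 - <<'E'
from cloud import *
np.set_printoptions(precision=4,suppress=True)
for n in ['top','scene']:
    im=get_image(n); C=cloud(im)
    hsv=cv2.cvtColor(im['pixels'],cv2.COLOR_RGB2HSV).astype(int); 
    roi=np.zeros((480,640),bool)
    if n=='top': roi[168:330,262:395]=1
    else: roi[180:315,236:402]=1
    S=hsv[...,1]
    for name in ['red','blue']:
        m,_=lid(im,name); m&=roi
        k,l,st,ce=cv2.connectedComponentsWithStats(m.astype(np.uint8))
        j=1+np.argmax(st[1:,4]); v,u=np.nonzero(l==j)
        W=np.array([world(im,a,b,0.05) for a,b in zip(u,v)])
        (cx,cy),r=cv2.minEnclosingCircle(W[:,:2].astype(np.float32))
        print(n,name,len(u),W.mean(0),cx,cy,r,'depthz',C[l==j][:,2].mean(), 'area r',)
    m=roi&(S<60)&(abs(C[...,2]-0.058)<0.005)
    P=C[m]; print('hood',m.sum(),P.mean(0),cv2.minAreaRect(P[:,:2].astype(np.float32)))
    m=roi&(S<60)&(abs(C[...,2]-0.022)<0.005)
    P=C[m]; print('walls',m.sum(),P.mean(0),cv2.minAreaRect(P[:,:2].astype(np.float32)))
    m=roi&(hsv[...,0]>100)&(hsv[...,0]<125)&(S>120)&(C[...,2]<0.035)&(C[...,2]>.01)
    P=C[m]; print('stop',m.sum(),P.mean(0),cv2.minAreaRect(P[:,:2].astype(np.float32)))
    z=C[roi][:,2]; print(np.histogram(z,bins=np.arange(-0.01,0.07,0.004)))
    for th,z in [('tray',0),('seat',.01),('branch',.01),('hood',.058)]:
        d=spot_point(th,n)
        if d: print(th,d[0]['score'],world(im,*d[0]['xy'],z))
E
```

```text
top red 685 [0.5153 0.0535 0.05  ] 0.5156603455543518 0.05394310876727104 0.029489891603589058 depthz 0.05000516753661962 area r
top blue 344 [0.5077 0.0028 0.05  ] 0.5079249143600464 0.0025156151968985796 0.020775537937879562 depthz 0.05001541530834173 area r
hood 1167 [0.6479 0.0133 0.0576] ((0.5827902555465698, 0.001918986439704895), (0.22804021835327148, 0.09085872024297714), 10.49171257019043)
walls 1339 [0.4942 0.0258 0.0218] ((0.5169407725334167, -0.014200776815414429), (0.20306825637817383, 0.2414504438638687), 75.70245361328125)
stop 112 [0.4122 0.0793 0.0218] ((0.41213375329971313, 0.07821182906627655), (0.07301657646894455, 0.006494439207017422), 75.56241607666016)
(array([  51, 2657, 8158, 2202, 1580, 1331,  216,  767,  697,   83,   68,
        192,  567,  237,  757,  747,  632,  489,   24]), array([-0.01 , -0.006, -0.002,  0.002,  0.006,  0.01 ,  0.014,  0.018,
        0.022,  0.026,  0.03 ,  0.034,  0.038,  0.042,  0.046,  0.05 ,
        0.054,  0.058,  0.062,  0.066]))
tray 0.98 [0.5035 0.0523 0.    ]
seat 0.98 [0.4378 0.0777 0.01  ]
branch 0.61 [0.5087 0.0076 0.01  ]

[... 468 characters left out ...]
0213] ((0.5304827690124512, -0.016816914081573486), (0.205539733171463, 0.2885824143886566), 75.36540985107422)
stop 125 [0.4154 0.0802 0.0196] ((0.41500312089920044, 0.07934123277664185), (0.07420215010643005, 0.011802276596426964), 75.71633911132812)
(array([  15, 2844, 9001, 1240, 1222,  966,  474,  968,  572,  263,  284,
        440,  977,  288,  929,  578,  797,  460,    6]), array([-0.01 , -0.006, -0.002,  0.002,  0.006,  0.01 ,  0.014,  0.018,
        0.022,  0.026,  0.03 ,  0.034,  0.038,  0.042,  0.046,  0.05 ,
        0.054,  0.058,  0.062,  0.066]))
tray 0.75 [0.4969 0.0569 0.    ]
seat 0.82 [0.4426 0.0816 0.01  ]
branch 0.58 [0.5056 0.0124 0.01  ]
hood 0.56 [0.6254 0.0264 0.058 ]
```

```bash
cat > tr.py <<'E'
from h import *
from scipy.spatial.transform import Rotation as Ro
np.set_printoptions(precision=4,suppress=True)
yaw=np.radians(-14.3); ex=np.array([np.cos(yaw),np.sin(yaw),0]); ey=np.array([-np.sin(yaw),np.cos(yaw),0])
O=np.array([0.5003,0.0579,0])
def totray(p): d=np.asarray(p)-O; return np.array([d@ex,d@ey,d[2]])*1000
def fromtray(x,y,z): return O+(ex*x+ey*y)/1000+np.array([0,0,z/1000])
def plan(x,y,z,turn=True):
    s=observe(); R=Ro.from_rotvec(s['ee_rot'])
    # target: x down, tool y along +-ey (nearest)
    best=None
    for sg in (1,-1):
        T=Ro.from_matrix(np.stack([[0,0,-1],sg*ey,np.cross([0,0,-1],sg*ey)],1))
        rv=(R.inv()*T).as_rotvec()
        if best is None or np.linalg.norm(rv)<np.linalg.norm(best): best=rv;sgb=sg
    d=R.inv().apply(fromtray(x,y,z)-s['position'])*1000
    F=s['force']
    print('t',s['clock'],'tcp tray',totray(s['position']),'shift tool mm',d,'turn',best,np.degrees(np.linalg.norm(best)),'F tray',F@ex,F@ey,F[2],'q6',s['qpos'][5],'open',s['opening'])
    print(R.as_matrix()@np.eye(3))
E
python3 -c "
from tr import *
plan(-45,0,150)
plan(-45,0,44)"
```

```text
t 2.0 tcp tray [-173.4276 -612.5868  243.7487] shift tool mm [  93.6974 -432.485  -452.4627] turn [ 0.6013 -0.0001 -0.0001] 34.45380285815198 F tray -0.19409671927190672 0.2750470539377397 -0.07268824264621283 q6 -0.14598630425299583 open 0.091677677693069
[[ 0.0001  0.3445 -0.9388]
 [-0.0001 -0.9388 -0.3445]
 [-1.      0.0001 -0.    ]]
t 2.0 tcp tray [-173.4276 -612.5868  243.7487] shift tool mm [ 199.6974 -432.5001 -452.4603] turn [ 0.6013 -0.0001 -0.0001] 34.45380285815198 F tray -0.19409671927190672 0.2750470539377397 -0.07268824264621283 q6 -0.14598630425299583 open 0.091677677693069
[[ 0.0001  0.3445 -0.9388]
 [-0.0001 -0.9388 -0.3445]
 [-1.      0.0001 -0.    ]]
```

Emit:
carry_out(
  motion=[255,0,-42,-44,0,0,0,255,0,-42,-44,0,0,0,255,0,-42,-44,0,0,0,255,0,-42,-44,0,0,0,255,0,-42,-44,0,0,0,255,0,-42,-44,0,0,0,255,0,-42,-44,0,0,0,255,0,-42,-44,0,0,0],
  squeeze=20,
)

```text
clock: 3.0
position: [0.4013, -0.0483, 0.2441]
ee_rot: [2.039, 0.346, -2.028]
force: [1.2, -1.4, -0.9]
opening: 0.0166
```

```bash
python3 -c "
from tr import *
plan(-45,0,110)"
```

```text
t 3.0 tcp tray [ -69.6472 -127.3963  244.1115] shift tool mm [133.95   -92.759  -90.9746] turn [ 0.5918 -0.0057 -0.0044] 33.912060170049834 F tray 1.5572060026327081 -1.051619195080399 -0.8879996445197136 q6 0.9209797288106379 open 0.01663096416407567
[[ 0.0058  0.3356 -0.942 ]
 [-0.0041 -0.942  -0.3356]
 [-1.      0.0058 -0.0041]]
```

Emit:
carry_out(
  motion=[255,20,-31,-30,0,0,0,255,30,-31,-30,0,0,0,255,30,-31,-30,0,0,0,255,10,0,0,0.12,0,0,255,10,0,0,0.12,0,0,255,0,0,0,0.12,0,0,255,0,0,0,0.12,0,0,255,0,0,0,0.11,0,0],
)

```text
clock: 4.0
position: [0.4592, 0.0782, 0.1414]
ee_rot: [-2.097, 0.273, 2.075]
force: [-0.4, 0.1, 0.1]
opening: 0.0001
```

```bash
python3 -c "
from tr import *
plan(-45,0,46)"
```

```text
t 4.0 tcp tray [-44.8736   9.5573 141.431 ] shift tool mm [95.4441  9.3592  1.1182] turn [-0.0075 -0.0111 -0.0021] 0.7795272325606398 F tray -0.40340756496927377 -0.039325211317461646 0.14031110819044057 q6 1.838647018754933 open 8.8372393292556e-05
[[ 0.0102 -0.2543 -0.9671]
 [-0.0048 -0.9671  0.2543]
 [-0.9999  0.0021 -0.0111]]
```

Emit:
carry_out(
  motion=[255,20,3,0,-0.007,-0.011,-0.002,255,20,3,0,0,0,0,255,20,3,0,0,0,0,255,15,0,0,0,0,0,255,10,0,0,0,0,0,255,8,0,0,0,0,0,255,2,0,0,0,0,0,255,0,0,0,0,0,0],
)

```text
clock: 5.0
position: [0.4593, 0.0693, 0.0449]
ee_rot: [-2.092, 0.263, 2.083]
force: [0.7, 0.6, -0.3]
opening: 0.0004
```

```bash
python3 -c "
from tr import *
plan(-45,0,45)
for n in ['top','scene']:
    im=get_image(n); a=im['pixels'][150:350,200:420] if n=='top' else im['pixels'][160:360,220:440]; save(cv2.resize(a,None,fx=3,fy=3,interpolation=cv2.INTER_CUBIC),n+'1.png')
"
```

```text
t 5.0 tcp tray [-42.5265   0.9578  44.9121] shift tool mm [-0.1003  0.9611  2.4717] turn [-0.0014 -0.0046  0.0012] 0.28188820934339515 F tray 0.5478889204513703 0.7880800340293629 -0.28628070096644254 q6 1.8061561743105377 open 0.0004476267099462755
[[ 0.0047 -0.2483 -0.9687]
 [ 0.     -0.9687  0.2483]
 [-1.     -0.0012 -0.0046]]
```

View pics/top1.png

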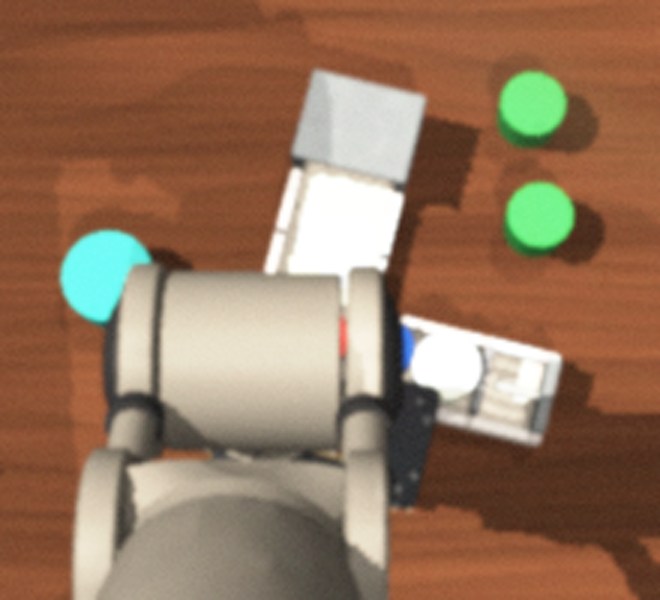

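View pics/scene1.png

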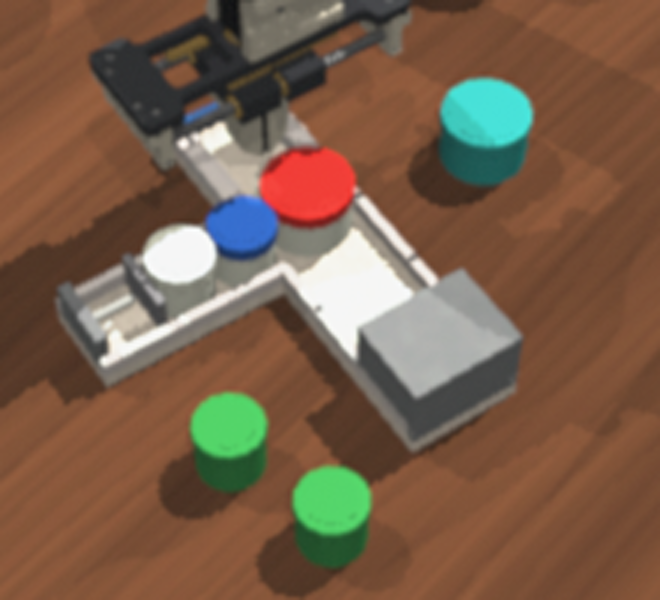

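Emit:
carry_out(
  motion=[255,0,1,-6,0,-0.004,0,255,0,0,-6,0,0,0,255,0,0,-4,0,0,0,255,0,0,-3,0,0,0,255,0,0,-3,0,0,0,255,0,0,-3,0,0,0,255,0,0,-3,0,0,0,255,0,0,-3,0,0,0],
)

```text
clock: 6.1
position: [0.4905, 0.0601, 0.0455]
ee_rot: [-2.087, 0.262, 2.088]
force: [-1.5, -0.6, -0.5]
opening: 0.0001
```

```bash
cat > look.py <<'E'
from tr import *
from cloud import *
import sys
def look(tag,view=True,n='scene'):
    plan(0,0,45)
    im=get_image(n)
    for name in ['red','blue']:
        m,C=lid(im,name); 
        T=np.einsum('...i,ji->...j',C-O,np.stack([ex,ey,[0,0,1]]))*1000
        m&=(abs(T[...,1])<70)&(T[...,0]>-100)&(T[...,0]<180)
        v,u=np.nonzero(m)
        if len(u)<20: print(name,'few',len(u)); continue
        W=np.array([totray(world(im,a,b,0.05)) for a,b in zip(u,v)])
        c,r=cv2.minEnclosingCircle(W[:,:2].astype(np.float32))
        print(name,len(u),'mean',W.mean(0)[:2],'circ',np.array(c),r,'x',W[:,0].min(),W[:,0].max())
    if view:
        a=im['pixels'][160:360,220:440] if n=='scene' else im['pixels'][150:350,200:420]
        save(cv2.resize(a,None,fx=3,fy=3,interpolation=cv2.INTER_CUBIC),tag+'.png')
if __name__=='__main__': look(sys.argv[1],n=sys.argv[2] if len(sys.argv)>2 else 'scene')
E
python3 look.py s2
```

```text
t 6.1 tcp tray [-10.081   -0.2508  45.5067] shift tool mm [  0.4995  -0.2637 -10.0811] turn [-0.0013  0.0007  0.0011] 0.10651806875374181 F tray -1.273858558689227 -0.9623536279756818 -0.46473984212718933 q6 1.786475254325511 open 6.321391322859589e-05
[[-0.0004 -0.2483 -0.9687]
 [ 0.0012 -0.9687  0.2483]
 [-1.     -0.0011  0.0007]]
red 374 mean [43.0681 -2.0489] circ [36.3025 -0.6438] 29.389406204223633 x 12.155554743065965 62.684622265336316
blue 311 mean [ 26.5249 -51.7887] circ [ 27.0016 -52.989 ] 21.860422134399414 x 5.560611334038538 47.51152928578363
```

View pics/s2.png

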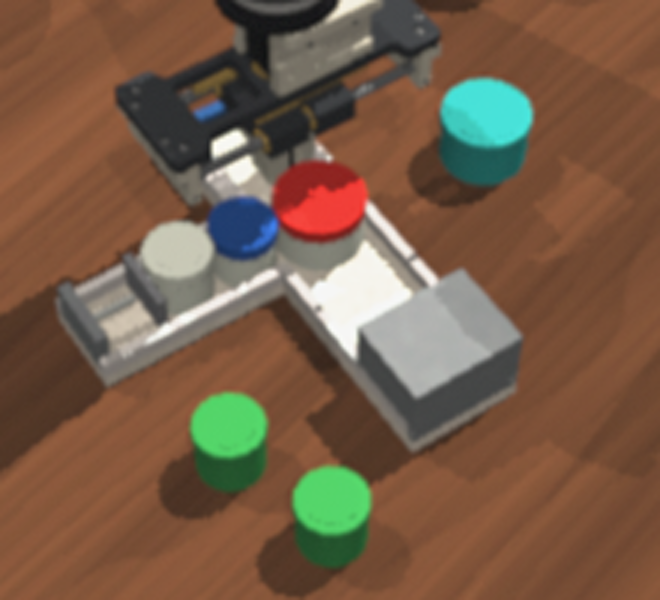

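Emit:
carry_out(
  motion=[255,0,0,-4,0,0,0,255,0,0,-5,0,0,0,255,0,0,-5,0,0,0,255,0,0,-5,0,0,0,255,0,0,-5,0,0,0,255,0,0,-5,0,0,0,255,0,0,-5,0,0,0,255,0,0,-4,0,0,0],
)

```text
clock: 7.15
position: [0.5312, 0.0511, 0.046]
ee_rot: [-2.089, 0.26, 2.084]
force: [-0.5, 3.4, 1.5]
opening: 0.0007
```

```bash
python3 look.py s3
```

```text
t 7.15 tcp tray [31.663   1.0229 45.9674] shift tool mm [ 0.9118  1.0798 31.6627] turn [-0.0017 -0.0016  0.0032] 0.22637088484691034 F tray -1.3001802987934197 3.1569613372859178 1.5487416610003713 q6 1.7700646544048109 open 0.000673058781335591
[[ 0.0024 -0.2486 -0.9686]
 [ 0.0027 -0.9686  0.2487]
 [-1.     -0.0032 -0.0016]]
red 398 mean [84.8489 -2.0536] circ [76.3418 -0.3188] 29.67267417907715 x 52.32080586534864 104.34967858596086
blue 189 mean [ 35.3566 -38.1613] circ [ 28.4553 -39.6266] 21.41698455810547 x 8.922375433386291 49.74902894017075
```

View pics/s3.png

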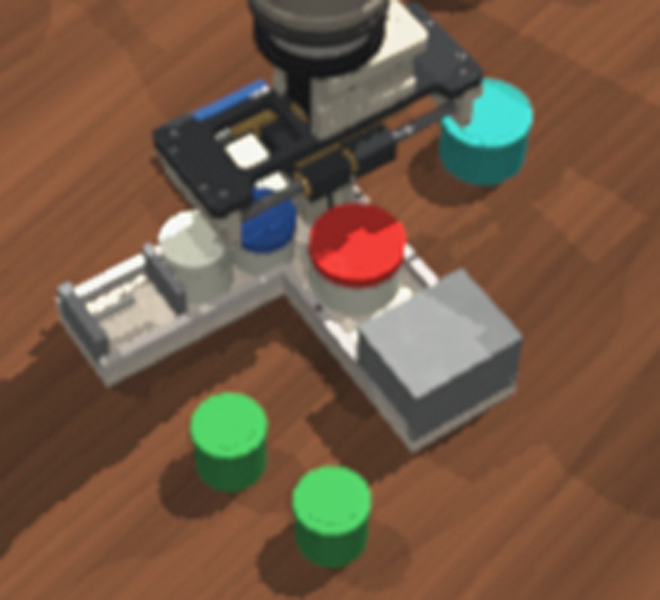

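Emit:
carry_out(
  motion=[255,1,1,-4,0,0,0,255,0,0,-4,0,0,0,255,0,0,-4,0,0,0,255,0,0,-4,0,0,0,255,0,0,-4,0,0,0,255,0,0,-4,0,0,0,255,0,0,-3,0,0,0,255,0,0,-2,0,0,0],
)

```text
clock: 8.2
position: [0.5614, 0.0409, 0.0448]
ee_rot: [-2.09, 0.262, 2.085]
force: [-1.4, -0.1, 0.2]
opening: 0.0004
```

```bash
python3 look.py s4
```

```text
t 8.2 tcp tray [63.448  -1.4222 44.7522] shift tool mm [-0.3923 -1.3171 63.4496] turn [-0.0017 -0.0023  0.0015] 0.18523757815896275 F tray -1.3261305507079786 -0.39597809629505765 0.19597135607875035 q6 1.7570104505589133 open 0.0004451162550033267
[[ 0.0026 -0.2486 -0.9686]
 [ 0.0009 -0.9686  0.2486]
 [-1.     -0.0015 -0.0023]]
red 328 mean [113.0933  -3.502 ] circ [108.2517  -2.0192] 29.450538635253906 x 84.3368061792359 125.55174338237792
blue 32 mean [ 16.5877 -16.0526] circ [ 23.7496 -15.042 ] 16.954437255859375 x 7.096598796937734 40.40257036454638
```

View pics/s4.png

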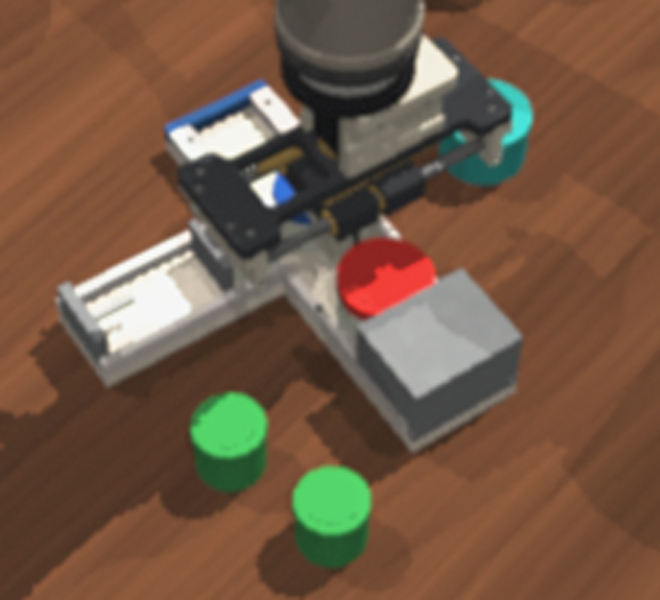

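Emit:
carry_out(
  motion=[255,0,-1,-1,0,0,0,255,0,0,-1,0,0,0,255,0,0,-1,0,0,0,255,0,0,-0.5,0,0,0,255,0,0,-0.5,0,0,0,255,0,0,-0.5,0,0,0,255,0,0,0,0,0,0,255,0,0,0,0,0,0],
)

```text
clock: 9.25
position: [0.5663, 0.0407, 0.0447]
ee_rot: [-2.09, 0.262, 2.085]
force: [0.0, -0.2, -0.0]
opening: 0.0005
```

```bash
python3 -c "
from tr import *
plan(0,0,45)"
```

```text
t 9.25 tcp tray [68.1821 -0.3506 44.7487] shift tool mm [-0.4053 -0.2492 68.1818] turn [-0.0015 -0.0023  0.0014] 0.17500386166288004 F tray 0.07771041635185624 -0.16633856340067105 -0.022525116773614573 q6 1.757341054013022 open 0.0004920004754408373
[[ 0.0025 -0.2484 -0.9686]
 [ 0.0008 -0.9686  0.2484]
 [-1.     -0.0014 -0.0023]]
```

Emit:
carry_out(
  motion=[255,0,0,-1,0,0,0,255,0,0,-1,0,0,0,255,0,0,-1,0,0,0,255,0,0,-0.5,0,0,0,255,0,0,-0.5,0,0,0,255,0,0,-0.5,0,0,0,255,0,0,-0.5,0,0,0,255,0,0,0,0,0,0],
)

```text
clock: 10.25
position: [0.5714, 0.0394, 0.0448]
ee_rot: [-2.09, 0.262, 2.085]
force: [-0.4, -0.3, 0.7]
opening: 0.0006
```

Emit:
carry_out(
  motion=[255,0,0,-1,0,0,0,255,0,0,-1,0,0,0,255,0,0,-0.5,0,0,0,255,0,0,-0.5,0,0,0,255,0,0,-0.5,0,0,0,255,0,0,-0.5,0,0,0,255,0,0,-0.5,0,0,0,255,0,0,0,0,0,0],
)

```text
clock: 11.25
position: [0.5761, 0.0382, 0.0447]
ee_rot: [-2.09, 0.262, 2.085]
force: [-0.4, -0.2, 0.3]
opening: 0.0005
```

Emit:
carry_out(
  motion=[255,0,0,-1,0,0,0,255,0,0,-1,0,0,0,255,0,0,-0.5,0,0,0,255,0,0,-0.5,0,0,0,255,0,0,-0.5,0,0,0,255,0,0,-0.5,0,0,0,255,0,0,-0.5,0,0,0,255,0,0,-0.5,0,0,0],
)

```text
clock: 12.25
position: [0.5812, 0.0369, 0.0447]
ee_rot: [-2.09, 0.262, 2.085]
force: [1.8, -0.3, -0.1]
opening: 0.0002
```

Emit:
carry_out(
  motion=[255,0,0,-1,0,0,0,255,0,0,-0.5,0,0,0,255,0,0,-0.5,0,0,0,255,0,0,-0.5,0,0,0,255,0,0,-0.5,0,0,0,255,0,0,-0.5,0,0,0,255,0,0,-0.5,0,0,0,255,0,0,-0.5,0,0,0],
)

```text
clock: 13.25
position: [0.5839, 0.0362, 0.0443]
ee_rot: [-2.085, 0.262, 2.09]
force: [-4.2, 1.5, 1.0]
opening: 0.0006
```

```bash
python3 look.py s5
```

```text
t 13.25 tcp tray [86.3537 -0.4109 44.344 ] shift tool mm [-0.4345 -0.2982 86.3555] turn [-0.0013  0.0026  0.0009] 0.1724535934896025 F tray -4.442908192893525 0.3641569603704499 1.01391336884687 q6 1.7508339816534229 open 0.000627601797110557
[[-0.0023 -0.2483 -0.9687]
 [ 0.0015 -0.9687  0.2483]
 [-1.     -0.0009  0.0026]]
red 23 mean [122.7537  -7.5038] circ [124.022   -9.7548] 17.516847610473633 x 108.97548146138239 125.55174338237792
blue 50 mean [ 33.9128 -16.405 ] circ [ 34.4255 -16.4968] 9.930869102478027 x 26.293918732801032 42.55709670728872
```

View pics/s5.png

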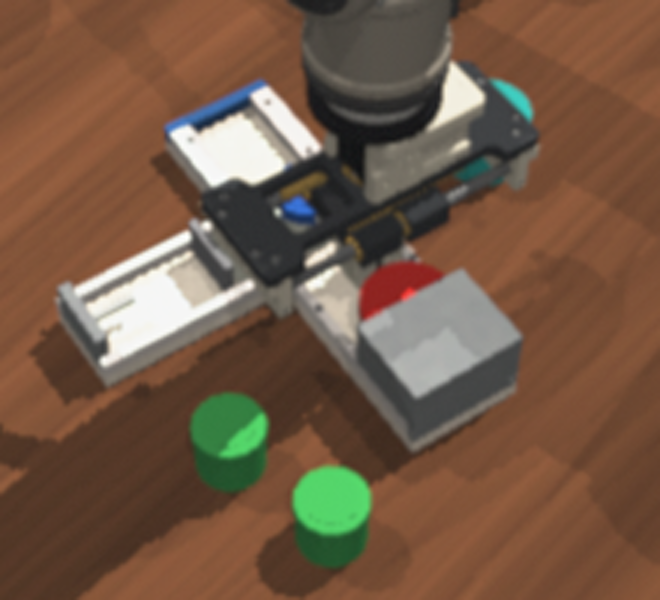

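Emit:
carry_out(
  motion=[255,0,0,-0.5,0,0,0,255,0,0,-0.5,0,0,0,255,0,0,-0.5,0,0,0,255,0,0,-0.5,0,0,0,255,0,0,-0.5,0,0,0,255,0,0,-0.5,0,0,0,255,0,0,-0.5,0,0,0,255,0,0,-0.5,0,0,0],
)

```text
clock: 14.3
position: [0.5858, 0.0357, 0.0439]
ee_rot: [-2.079, 0.262, 2.096]
force: [-6.5, 1.5, 2.9]
opening: 0.0006
```

```bash
python3 -c "
from tr import *
plan(0,0,45)"
```

```text
t 14.3 tcp tray [88.3366 -0.4405 43.879 ] shift tool mm [-0.427  -0.3395 88.3431] turn [-0.0011  0.0079  0.0003] 0.45516219402541547 F tray -6.659420547890648 -0.13916147231358592 2.944153312457344 q6 1.7495254473213235 open 0.0005956912396044998
[[-0.0075 -0.2481 -0.9687]
 [ 0.0022 -0.9687  0.2481]
 [-1.     -0.0003  0.0079]]
```

Emit:
carry_out(
  motion=[255,-0.5,0,-0.6,0,0.004,0,255,0,0,-0.6,0,0.004,0,255,0,0,-0.6,0,0,0,255,0,0,-0.6,0,0,0,255,0,0,-0.6,0,0,0,255,0,0,-0.6,0,0,0,255,0,0,-0.6,0,0,0,255,0,0,-0.6,0,0,0],
)

```text
clock: 15.3
position: [0.5861, 0.0355, 0.043]
ee_rot: [-2.077, 0.262, 2.099]
force: [-5.8, 1.1, 3.2]
opening: 0.0004
```

```bash
python3 -c "
from tr import *
plan(0,0,45)"
```

```text
t 15.3 tcp tray [88.7205 -0.5323 42.9516] shift tool mm [-1.1181 -0.4601 88.7375] turn [-0.0008  0.0105 -0.0009] 0.6049737295329142 F tray -5.887664156421949 -0.33928307277933967 3.2111437414134727 q6 1.7498714832038396 open 0.0004001903750709439
[[-0.0104 -0.2478 -0.9688]
 [ 0.0017 -0.9688  0.2478]
 [-0.9999  0.0009  0.0105]]
```

Emit:
carry_out(
  motion=[255,-0.8,0,-1,0,0.01,0,255,-0.5,0,-1,0,0.006,0,255,-0.3,0,-1,0,0.003,0,255,-0.2,0,-1,0,0.003,0,255,-0.2,0,-1,0,0.003,0,255,-0.2,0,-1,0,0.003,0,255,-0.2,0,-1,0,0.003,0,255,-0.2,0,-1,0,0.003,0],
)

```text
clock: 16.3
position: [0.5868, 0.0351, 0.0426]
ee_rot: [-2.096, 0.267, 2.084]
force: [-6.3, 1.7, 2.9]
opening: 0.0005
```

```bash
python3 -c "
from tr import *
plan(0,0,45)"
```

```text
t 16.3 tcp tray [89.4322 -0.7621 42.6005] shift tool mm [-2.9759 -0.7273 89.4152] turn [-0.0003 -0.0064 -0.003 ] 0.4074973856793125 F tray -6.571126088021257 0.09938154899727593 2.8806599342743393 q6 1.7555705371756805 open 0.0004805884907238913
[[ 0.0055 -0.2473 -0.9689]
 [-0.0045 -0.9689  0.2473]
 [-1.      0.003  -0.0064]]
```

Emit:
carry_out(
  motion=[255,-0.8,0,-1.3,0,0,0,255,-0.5,-0.3,-1.3,0,0,0,255,-0.5,0,-1.3,0,0,0,255,-0.4,0,-1.3,0,0,0,255,-0.4,0,-1.3,0,0.002,0,255,-0.4,0,-1.3,0,0.002,0,255,-0.4,0,-1.3,0,0.002,0,255,-0.4,0,-1.3,0,0.002,0],
)

```text
clock: 17.3
position: [0.5875, 0.035, 0.0428]
ee_rot: [-2.081, 0.267, 2.101]
force: [-7.4, 1.4, 2.6]
opening: 0.0004
```

```bash
python3 -c "
from tr import *
plan(0,0,45)"
```

```text
t 17.3 tcp tray [90.2112 -0.6879 42.7885] shift tool mm [-1.4152 -0.7071 90.227 ] turn [ 0.0003  0.0089 -0.0057] 0.6058715901229444 F tray -7.469980579641055 -0.4585448585179777 2.566678087154761 q6 1.7545706832703414 open 0.0003614873661917113
[[-0.01   -0.2467 -0.9691]
 [-0.0034 -0.9691  0.2467]
 [-0.9999  0.0057  0.0089]]
```

Emit:
carry_out(
  motion=[255,-0.8,0,-1.8,0,0.005,0,255,-0.6,0,-1.8,0,0.003,0,255,-0.5,0,-1.8,0,0.003,0,255,-0.5,0,-1.8,0,0.003,0,255,-0.5,0,-1.8,0,0.003,0,255,-0.5,0,-1.8,0,0.003,0,255,-0.5,0,-1.8,0,0.003,0,255,-0.5,0,-1.8,0,0.003,0],
)

```text
clock: 18.3
position: [0.5887, 0.0344, 0.0428]
ee_rot: [-2.077, 0.269, 2.108]
force: [-9.2, 3.3, 4.2]
opening: 0.0003
```

```bash
python3 -c "
from tr import *
plan(0,0,45)"
```

```text
t 18.3 tcp tray [91.4677 -0.924  42.8029] shift tool mm [-0.9242 -1.032  91.4883] turn [ 0.0013  0.014  -0.0093] 0.9678238626256122 F tray -9.724035668626478 0.8798198732915035 4.204045598726934 q6 1.756063635028267 open 0.0003294467108551928
[[-0.0159 -0.2456 -0.9692]
 [-0.0056 -0.9693  0.2457]
 [-0.9999  0.0093  0.014 ]]
```

Emit:
carry_out(
  motion=[255,-0.9,0,-2,0,0.009,0.003,255,-0.7,0,-2,0,0.005,0,255,-0.6,0,-2,0,0.004,0,255,-0.6,0,-2,0,0.004,0,255,-0.6,0,-2,0,0.004,0,255,-0.6,0,-2,0,0.004,0,255,-0.6,0,-2,0,0.004,0,255,-0.6,0,-2,0,0.004,0],
)

```text
clock: 19.3
position: [0.5891, 0.0341, 0.0427]
ee_rot: [-2.081, 0.276, 2.112]
force: [-9.3, 3.1, 2.8]
opening: 0.0005
```

```bash
python3 look.py s6
```

```text
t 19.3 tcp tray [91.9214 -1.1162 42.7375] shift tool mm [-1.1357 -1.3233 91.9395] turn [ 0.0026  0.0125 -0.0166] 1.1980308224033684 F tray -9.779443792475734 0.6561370545415476 2.7898663028852244 q6 1.763819740164871 open 0.0005460900283413637
[[-0.0162 -0.2444 -0.9695]
 [-0.013  -0.9695  0.2446]
 [-0.9998  0.0166  0.0125]]
red few 2
blue 46 mean [23.2442 -8.6139] circ [24.2309 -4.002 ] 22.310653686523438 x 3.094321884872365 45.54915613057518
```

Emit:
carry_out(
  motion=[255,-0.9,-0.3,-2.5,0,0.006,-0.006,255,-0.7,0,-2.5,0,0.005,-0.003,255,-0.6,0,-2.5,0,0.004,0,255,-0.6,0,-2.5,0,0.004,0,255,-0.6,0,-2.5,0,0.004,0,255,-0.6,0,-2.5,0,0.004,0,255,-0.6,0,-2.5,0,0.004,0,255,-0.6,0,-2.5,0,0.004,0],
)

```text
clock: 20.35
position: [0.5905, 0.0339, 0.0428]
ee_rot: [-2.071, 0.268, 2.119]
force: [-10.9, 2.4, 4.8]
opening: 0.0006
```

```bash
python3 -c "
from tr import *
plan(0,0,45)"
```

```text
t 20.35 tcp tray [93.2916 -0.984  42.7855] shift tool mm [-0.261  -1.3508 93.313 ] turn [ 0.0041  0.0211 -0.0122] 1.4164040152455655 F tray -11.120362835169372 -0.3524966096381062 4.822225648103823 q6 1.7545551958195147 open 0.0006382412081313698
[[-0.0234 -0.2429 -0.9698]
 [-0.0067 -0.97    0.2431]
 [-0.9997  0.0122  0.0211]]
```

Emit:
carry_out(
  motion=[255,-0.5,-1,2,0,0.02,-0.012,255,-0.5,0,2,0,0,0,255,-0.5,0,2,0,0,0,255,0,0,3,0,0,0,255,0,0,3,0,0,0,255,0,0,3,0,0,0,255,0,0,3,0,0,0,255,0,0,0,0,0,0],
)

```text
clock: 21.35
position: [0.574, 0.0391, 0.0444]
ee_rot: [-2.094, 0.258, 2.088]
force: [0.5, -0.6, 0.4]
opening: 0.0002
```

```bash
python3 look.py s7; python3 look.py s7t top
```

```text
t 21.35 tcp tray [76.0498 -0.0084 44.3772] shift tool mm [-0.8478 -0.3143 76.0469] turn [ 0.004  -0.003   0.0004] 0.2867975775195274 F tray 0.6526990931780929 -0.4344188953699661 0.4429428224783725 q6 1.7514052403593752 open 0.0001880087428615806
[[ 0.003  -0.2431 -0.97  ]
 [-0.0003 -0.97    0.2431]
 [-1.     -0.0004 -0.003 ]]
red 164 mean [119.8133  -1.8514] circ [122.3544  -0.5686] 29.633182525634766 x 110.04022517502447 125.73569276638963
blue 67 mean [ 26.1444 -16.7092] circ [ 25.828  -16.3655] 11.147558212280273 x 15.221117439245873 36.46170954890148
t 21.4 tcp tray [76.2159  0.0241 44.4164] shift tool mm [-0.826  -0.2831 76.2131] turn [ 0.004  -0.0032  0.0004] 0.2951077414233236 F tray -0.1653218593596827 -0.10344549803710434 0.29769224098062974 q6 1.7514042650551749 open 0.00073090682376136
[[ 0.0032 -0.2431 -0.97  ]
 [-0.0004 -0.97    0.2431]
 [-1.     -0.0004 -0.0032]]
red few 0
blue few 0
```

View pics/s7.png

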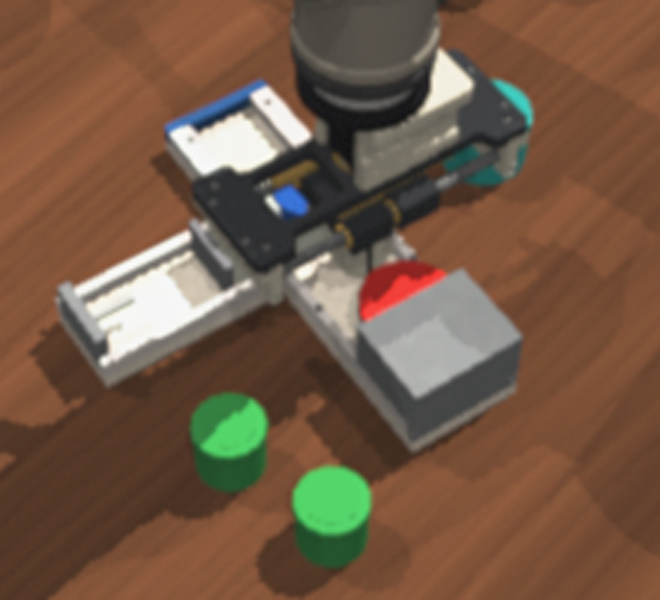

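View pics/s7t.png

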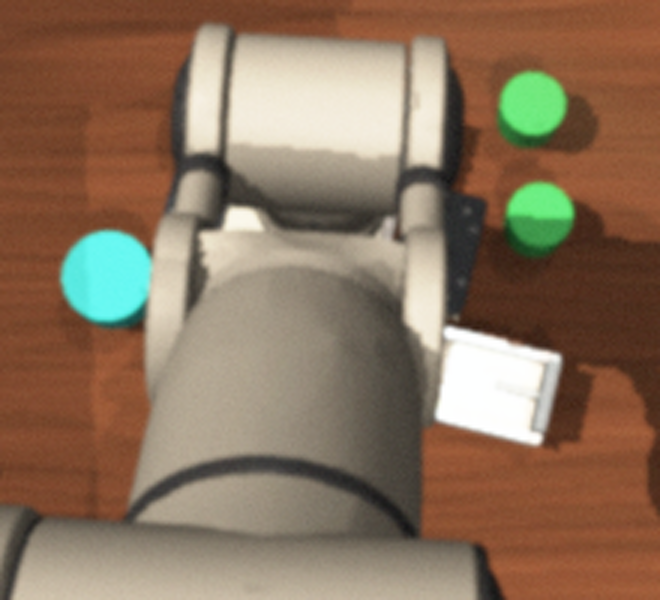

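Emit:
carry_out(
  motion=[255,0,1,5,0.004,-0.003,0,255,0,0,5,0,0,0,255,0,0,4,0,0,0,255,0,0,4,0,0,0,255,0,0,4,0,0,0,255,0,0,4,0,0,0,255,0,0,4,0,0,0,255,0,0,4,0,0,0],
)

```text
clock: 22.45
position: [0.539, 0.0469, 0.0444]
ee_rot: [-2.089, 0.262, 2.088]
force: [1.1, 0.5, 0.2]
opening: 0.0004
```

```bash
python3 look.py s8
```

```text
t 22.45 tcp tray [40.1852 -1.0728 44.4146] shift tool mm [-0.6022 -1.0605 40.1852] turn [-0.0003 -0.0004  0.0005] 0.041269403662710986 F tray 0.9063531929339718 0.706186425774472 0.15601343988770475 q6 1.7652794546426616 open 0.00043049365884843897
[[ 0.0005 -0.2473 -0.9689]
 [ 0.0004 -0.9689  0.2473]
 [-1.     -0.0005 -0.0004]]
red 307 mean [114.1886  -0.0742] circ [121.4604   0.0508] 29.02596092224121 x 99.1437547227879 125.73569276638963
blue few 13
```

View pics/s8.png

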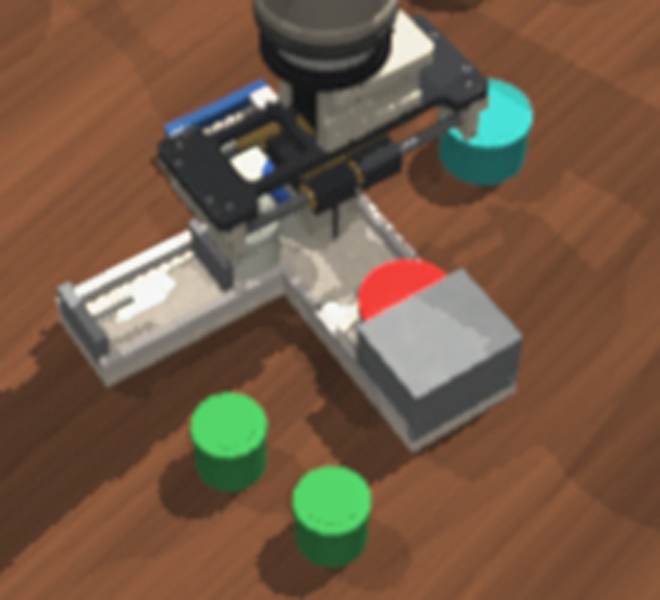

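Emit:
carry_out(
  motion=[255,0,-1,4,0,0,0,255,0,0,4,0,0,0,255,0,0,4,0,0,0,255,0,0,4,0,0,0,255,0,0,4,0,0,0,255,0,0,4,0,0,0,255,0,0,4,0,0,0,255,0,0,4,0,0,0],
)

```text
clock: 23.5
position: [0.5057, 0.0565, 0.0444]
ee_rot: [-2.088, 0.262, 2.088]
force: [-0.1, 0.1, -1.3]
opening: 0.0002
```

```bash
python3 look.py s9
```

```text
t 23.5 tcp tray [ 5.591   0.0049 44.4027] shift tool mm [-0.5975  0.0059  5.591 ] turn [-0.0002 -0.      0.0004] 0.02774353855904843 F tray -0.16451824590488215 0.1006400675907304 -1.2919779565576417 q6 1.7805324206655126 open 0.0001550674317967965
[[ 0.0001 -0.2472 -0.969 ]
 [ 0.0004 -0.969   0.2472]
 [-1.     -0.0004 -0.    ]]
red 299 mean [114.6484   0.1777] circ [121.4604   0.0508] 29.02596092224121 x 99.64139658877009 125.73569276638963
blue few 15
```

View pics/s9.png

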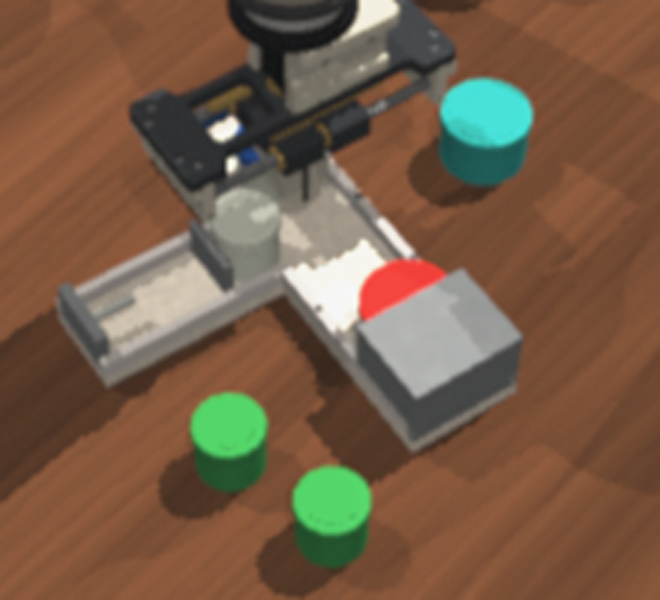

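Emit:
carry_out(
  motion=[255,0,0,4,0,0,0,255,0,0,4,0,0,0,255,0,0,4,0,0,0,255,0,0,4,0,0,0,255,0,0,4,0,0,0,255,0,0,3,0,0,0,255,0,0,2,0,0,0,255,0,0,1,0,0,0],
)

```text
clock: 24.55
position: [0.4783, 0.0635, 0.0445]
ee_rot: [-2.088, 0.262, 2.089]
force: [0.2, 0.7, -0.5]
opening: 0.0008
```

Emit:
carry_out(
  motion=[255,0,0,1,0,0,0,255,0,0,1,0,0,0,255,0,0,1,0,0,0,255,0,0,1,0,0,0,255,0,0,1,0,0,0,255,0,0,1,0,0,0,255,0,0,1,0,0,0,255,0,0,1,0,0,0],
)

```text
clock: 25.55
position: [0.4703, 0.0656, 0.0445]
ee_rot: [-2.088, 0.262, 2.088]
force: [1.3, -0.7, 0.8]
opening: 0.0006
```

```bash
python3 look.py s10
```

```text
t 25.55 tcp tray [-30.965    0.0469  44.4967] shift tool mm [ -0.5011   0.0396 -30.9651] turn [-0.0002 -0.0001  0.0005] 0.031029403321464026 F tray 1.4625904291215317 -0.3279728493272867 0.7749819516236129 q6 1.7967796987641813 open 0.0005923231088664398
[[ 0.0002 -0.2472 -0.969 ]
 [ 0.0005 -0.969   0.2472]
 [-1.     -0.0005 -0.0001]]
red 297 mean [114.5987   0.242 ] circ [121.4604   0.0508] 29.02596092224121 x 99.64139658877009 125.73569276638963
blue few 17
```

View pics/s10.png

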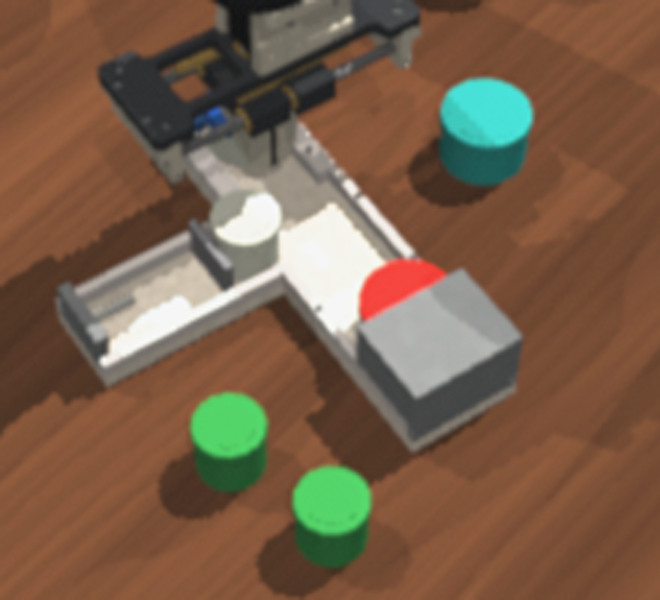

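Not yet at the stop (no load); continue slowly.

Emit:
carry_out(
  motion=[255,0,0,1,0,0,0,255,0,0,1,0,0,0,255,0,0,1,0,0,0,255,0,0,0.5,0,0,0,255,0,0,0.5,0,0,0,255,0,0,0.5,0,0,0,255,0,0,0.5,0,0,0,255,0,0,0.5,0,0,0],
)

```text
clock: 26.6
position: [0.4696, 0.0664, 0.0462]
ee_rot: [-2.1, 0.261, 2.076]
force: [4.5, -1.3, 1.1]
opening: 0.0006
```

```bash
python3 -c "
from tr import *
plan(0,0,45)"
```

```text
t 26.6 tcp tray [-31.8653   0.6674  46.1696] shift tool mm [  1.5291   0.6603 -31.8502] turn [-0.0003 -0.0113  0.0025] 0.6652479875868792 F tray 4.720622190717725 -0.11635539044055922 1.1303149826532595 q6 1.7996781712957926 open 0.0006065395113639809
[[ 0.0116 -0.2473 -0.9689]
 [-0.0004 -0.9689  0.2473]
 [-0.9999 -0.0025 -0.0113]]
```

Emit:
carry_out(
  motion=[255,0,0,-2,0,-0.011,0,255,0,0,-2,0,0,0,255,0,0,-1,0,0,0,255,-15,0,0,0,0,0,255,-30,0,0,0,0,0,255,-40,0,0,0,0,0,255,-40,0,0,0,0,0,255,-30,0,0,0,0,0],
)

```text
clock: 27.6
position: [0.4681, 0.0654, 0.2003]
ee_rot: [-2.063, 0.261, 2.113]
force: [0.5, -0.4, -0.3]
opening: 0.0009
```

Emit:
carry_out(
  motion=[255,0,40,10,0,0,0,255,0,45,10,0,0,0,255,0,45,0,0,0,0,255,0,45,0,0,0,0,255,0,45,0,0,0,0,255,0,45,0,0,0,0,255,0,0,0,0,0,0,255,0,0,0,0,0,0],
)

```text
clock: 28.6
position: [0.3783, -0.1907, 0.2016]
ee_rot: [-2.058, 0.254, 2.116]
force: [0.2, 1.3, -0.6]
opening: 0.0005
```

```bash
python3 look.py s11; python3 look.py s11t top
```

```text
t 28.6 tcp tray [ -56.76   -271.0617  201.6317] shift tool mm [ 155.4935 -270.6394  -61.6907] turn [0.002  0.0281 0.0019] 1.6184765161495578 F tray -0.09466757749605388 1.344871484248413 -0.6139198499196536 q6 1.1810091915656444 open 0.0004608778660098724
[[-0.0268 -0.2451 -0.9691]
 [ 0.0088 -0.9695  0.2449]
 [-0.9996 -0.002   0.0281]]
red 299 mean [114.595    0.0981] circ [121.4604   0.0508] 29.02596092224121 x 99.64139658877009 125.73569276638963
blue 295 mean [-59.468   -2.1403] circ [-59.3141  -1.6958] 22.76571273803711 x -81.79551919474868 -36.94449021432105
t 28.65 tcp tray [ -56.6379 -270.9285  201.6666] shift tool mm [ 155.4337 -270.5145  -61.7804] turn [0.0029 0.028  0.0016] 1.6136499905792063 F tray 0.4215568765383474 0.4894284382192022 1.120041700080492 q6 1.1809113573280863 open 0.00023979822149383155
[[-0.0267 -0.2442 -0.9693]
 [ 0.0084 -0.9697  0.2441]
 [-0.9996 -0.0016  0.028 ]]
red 424 mean [115.5857  -1.1523] circ [123.9326  -0.532 ] 29.44553565979004 x 95.53161267614664 130.94086320586237
blue 340 mean [-64.164   -0.9335] circ [-64.1933  -0.5393] 20.546611785888672 x -84.0182101145276 -44.80034000987553
```

View pics/s11.png

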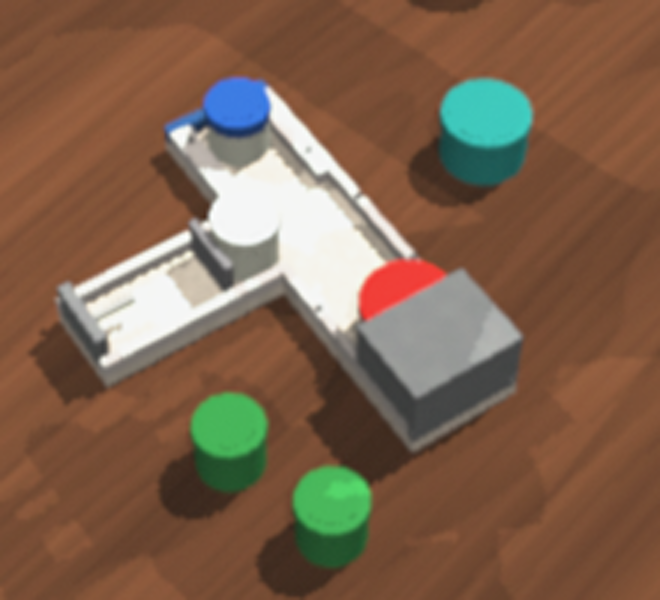

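View pics/s11t.png

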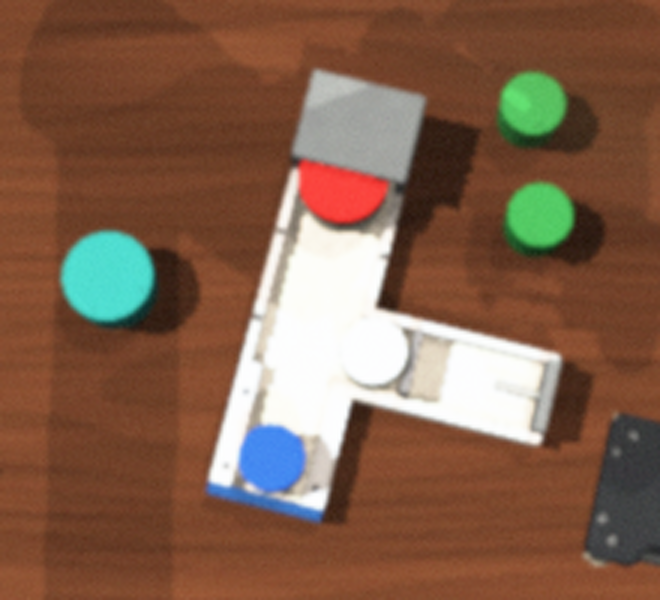

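```bash
python3 -c "
from bench import *
print(sign_off())"
```

```text
the job is handed in; nothing more can be done
None
```

The job is done and handed in at about 29 s of the 64 s allowed. The red pot is back in its bay, the blue pot is at the end stop, and the gripper has let go of everything.

- **Red pot:** I slid it back into the bay with shut fingers and felt the pad start to give. I pressed on in small steps to about 11 N at the wrist, well under the 20 N limit. From the travel and the force I put the pad at 5 to 8 mm in, against the 4 mm asked; I could not see the pad itself. When I let go, the red pot settled with its centre near tray x 122, under the front of the hood.
- **Blue pot:** With the back of the fingers I slid it through the mouth and along the lane until it was stopped firmly at about 5 N. I then backed off, lifted the fingers and moved the arm clear.

The last pictures show every pot upright on the feeder and the white pot still in the side branch. The two cameras put the blue pot at x -59 and -64 mm. They already differed by about 4 mm on the red pot at the start. Their average and the firm stop both fit the -60 mm seat.

I did not check the mug, dishes and bottle again at the end, but the arm's path stayed well clear of them.

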